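# Free the wedged storage box from the hand-tray and stack it on its twin

## Robot

A 6-joint arm with a two-finger parallel gripper is mounted at the origin on the work surface. World frame = base frame: x ahead of the robot, y to its left, z up, the work surface at z = 0. Lengths are in m, angles in rad, forces in N, time in s.
With the tool pointing down it reaches from about 0.3 to 0.775 m from the base axis. Payload 14.6 kg.
Tool frame: the origin (TCP) lies on the centre line of the jaws, within the pads' length; the fingertips stand 19 mm ahead of it and the grasp point (between the pads) is the TCP; y points along the fingers, x is the direction in which the jaws open and shut, and the axes are right-handed (so a half turn about y gives the same grasp; the last joint's range is limited). The gripper opens to 94 mm and grips with 3 to 60 N. Pads are 16 mm wide; open, the fingers measure 119 mm over their backs; the gripper's body (75 mm by 177 mm) begins 78 mm behind the grasp point.
Start: joints at [1.081, 0.3, 1.521, -0, 1.321, -0.067], TCP at [0.226, 0.502, 0.224] pointing down, gripper open.
Joint ranges: [-3.03, 3.03], [-0.79, 2.21], [0.23, 2.52], [-1.04, 4.18], [0, 3.07], [-2.55, 2.55]. Speed limits (rad/s): [2.22, 2.22, 2.57, 3.14, 3.14, 3.14].

## Interface

Orientations are given as [roll, pitch, yaw] about the fixed x, y, z axes, in that order (R = Rz(yaw) Ry(pitch) Rx(roll)).
In Python, from station import ctrl, optics gives the robot as it stands.
- The arm moves only by the tool jog_arm, never from a script. Its argument "targets" is a list of rows, each a list of 3 entries, a list of its own where there are three numbers: the finger opening in cm, from 0 to 9.4, then the shift along the tool's x, y, z in cm, then the turn about the tool's y in rad. A call has 1 to 10 rows; each row is the pose to reach, as a shift and turn from the pose commanded when the call began, along the tool's axes at that moment; what a row does not reach only later rows make up. A row lasts 1/10 s, in which the tool goes at most 50 mm and 8.59 degrees, less where a joint would pass 70% of its speed; a pose out of reach is approached as far as the arm can. A call with a gripper value outside its range is refused whole. The fingers move at their own pace and stop on an object; "grip_force" is the grip in N (left out, the last holds). Time passes only in rows, so rows that repeat a pose let the fingers close. It gives the time, the measured TCP pose, the force and the opening at its end, in the units of the state.
- ctrl.get_obs(): the state, without advancing time (a new reading comes with each control period).
- optics.camera(name): name is "scene" or "top"; returns a dict with "img" (400x640x3 uint8, red, green, blue), "range_z" (400x640 float32, m along the optical axis (not along the pixel's ray), 0 where there is no reading), "camera_matrix" (3x3 intrinsics, pixels), "k1" (the pictures are not rectified: a ray, as slopes to the right and down, at radius r is drawn at 1 + k1 r^2 times it, then the intrinsics apply), "world_to_cam" (4x4, takes a point from world to camera coordinates). Camera axes: x right, y up, looking along -z (the intrinsics and any distortion apply to the point x, -y, -z); pixel columns grow to the right and rows downward; lengths in m; the calibration is good to about 2 mm. A picture is of the moment at which its call begins.
- ctrl.hand_in(): hands the job in, once; it reports no verdict.
The state is a dict: "time_s": time; "qpos": joint angles; "joint_vel": joint speeds; "tau": joint torques, N m; "ee_pos": TCP position; "eef_rot": TCP orientation; "force": force on the tool from outside, world axes, zero at the start; "moment": the same for the moment, N m; "grip_width": finger opening in m.
Only numpy, scipy, OpenCV 4.12 (cv2) and the standard library are available. Lean on these libraries where they do the work, as an engineer would, in place of code of your own. Each camera call takes 0.05 s, during which the arm holds its last target. There are 200 camera calls.

## Task

A storage box has got wedged aslant in the wooden hand-tray, one end low and a bottom edge of the other end caught in the tray's hand-hole. Turn the box level inside the tray so that its ends come free, lift it out without lifting or shoving the tray, and set it down gently on the matching box, squarely, with all its feet down in the recesses of that box's loose lid, then let go. Leave the lower box and everything else standing where it is.

Things in the scene. Friction and masses are not known exactly. Their poses are not given: they have to be found in the camera images.
- box_center (a point): Centre of the wedged lidded plastic storage box: lid shut tight, 180 long (its x) x 60 wide (y) x 70 high (z, up through the lid), 0.2 to 0.45 kg. Plain flat long sides: grip across the 60 mm. Four feet 12 x 12 x 6 mm, centred 76 mm (x) and 16 mm (y) from the mid-lines. At the start tipped by 0.26 rad, its +x end up, its low feet on the tray's floor, its low end's top edge 1 mm from the tray's end wall.
- box_edge (a point): Middle of the bottom edge of the wedged box's raised +x end, 90 mm (x) from the box's centre and 29 mm below it (6 mm above the foot soles). At the start it pokes about 5 mm into the hand-hole of the tray's +x end and rests on the sill. Lifted as it lies, the box jams under the top of the hole and takes the tray up with it; only within about 0.08 rad of level is it shorter than the space between the tray's ends.
- tray: Loose plywood hand-tray, 0.9 kg, open on top. Origin at the centre of its underside, x along its length, z up. Inside 186 long (x; 6 mm more than the box) x 150 wide (y), floor 6 thick. End walls 9 thick, their tops 101 above the table; long sides 9 thick, tops 74 above the table.
- tray_hole (a point): Centre of the hand-hole in the tray's +x end wall, on the wall's inner face, 68 mm above the table. The hole is 90 wide, 26 high (sill 55, top 81 above the table) and goes right through the 9 mm wall. The -x end has the same hole.
- lower_box_center (a point): Centre (35 mm above the table) of the matching box standing upright on the table: same size, feet and axes as the wedged one (either way round fits), 0.3 to 0.55 kg. Its lid, the top 18 mm, lies loose and may stand up to 6 mm off lengthwise, either way (4 N slides it). Lid recesses 16 x 16 mm, 5 deep, 2 mm play round each foot. Seated, the centres are 65 mm apart in height; feet on the lid's top: 70.
- tape: Bystander: roll of packing tape lying flat, 104 diameter, 48 high; origin at the centre of its underside.
- frame: Bystander: small dark wooden picture frame lying flat, 200 (x) x 150 (y) x 18 high; origin at the centre of its underside.
- carton: Bystander: small cardboard carton 130 (x) x 90 (y) x 55 high; origin at the centre of its underside.
Mind the look-alikes: they are no part of the job. What is shaped like the part that bears lower_box_center but blue is not meant.

How it is judged:
By the outcome, as a careful person would: the job done as asked, in the order asked, and still so for the second after the job is handed in, with the robot touching nothing.
It also fails if it takes over 53 s, if anything falls off the work surface, if the arm or the gripper's body presses on something with over 40 N, if the wrist force passes 120 N, or if a joint passes its speed limit or range.

## Working session

There is one attempt and no reset: what is moved stays moved. The work goes in short steps, Python scripts to look and compute and a tool call to move; the robot and the scene stay as the last step left them, time stands still between calls to the robot, and variables do not carry over. Pictures are saved under pics/ and viewed, about 8 in all and at most 12, crops included, and the job is handed in when it is done.

Besides the shell and the picture viewer there is one more tool, called after "Call:" by a JSON object that holds its "api" and its "payload". jog_arm: Moves the arm, as the interface text tells. Its arguments: {"type":"object","properties":{"targets":{"type":"array","items":{"type":"array"}},"grip_force":{"type":"number"}},"required":["targets"]}

```bash
ls; mkdir -p pics
cat > h.py <<'E'
import numpy as np, cv2
from station import ctrl, optics
from scipy.spatial.transform import Rotation as R
def cloud(c):
    K=c["camera_matrix"]; h,w=c["range_z"].shape
    u,v=np.meshgrid(np.arange(w),np.arange(h))
    xd=(u-K[0,2])/K[0,0]; yd=(v-K[1,2])/K[1,1]
    x,y=xd.copy(),yd.copy()
    for _ in range(15):
        f=1+c["k1"]*(x*x+y*y); x,y=xd/f,yd/f
    z=c["range_z"]; P=np.stack([x*z,-y*z,-z,np.ones_like(z)],-1)
    W=P@np.linalg.inv(c["world_to_cam"]).T
    W=W[...,:3]; W[z==0]=np.nan
    return W
E
python3 - <<'E'
from h import *
print(ctrl.get_obs())
for n in ("scene","top"):
    c=optics.camera(n); cv2.imwrite(f"pics/{n}0.png",c["img"][...,::-1]); np.save(f"{n}0.npy",cloud(c)); print(n,c["camera_matrix"],c["k1"],c["world_to_cam"])
E
```

```text
pics
{'time_s': 0.0, 'qpos': array([ 1.08141040e+00,  3.00500244e-01,  1.52157154e+00, -2.12136014e-05,
        1.32071678e+00, -6.65888291e-02]), 'joint_vel': array([ 0.00017569, -0.00026439,  0.00078933,  0.00089013,  0.00028867,
       -0.0012622 ]), 'tau': array([-6.93408697e-05, -5.31815815e+01, -3.52742743e+01,  7.08748936e-02,
        2.43919948e-02, -8.90864521e-05]), 'ee_pos': array([0.22555993, 0.50135492, 0.22387437]), 'eef_rot': array([-1.57073725e+00,  1.19463041e-03,  1.14800453e+00]), 'force': array([-0.50430139, -0.38340419, -0.2089726 ]), 'moment': array([-0.01716815, -0.00458247, -0.00142324]), 'grip_width': 0.09404866614248625}
scene [[412.1145159    0.         322.19653338]
 [  0.         412.1145159  209.0008903 ]
 [  0.           0.           1.        ]] 0.000649453126473137 [[ 2.41706922e-01  9.70347370e-01 -1.93549122e-03 -1.39007773e-01]
 [-5.40284405e-01  1.36237475e-01  8.30380703e-01  2.50350492e-01]
 [ 8.06021417e-01 -1.99663048e-01  5.57193092e-01 -2.10478021e+00]
 [ 0.00000000e+00  0.00000000e+00  0.00000000e+00  1.00000000e+00]]
top [[369.05805947   0.         314.18831828]
 [  0.         369.05805947 196.26571435]
 [  0.           0.           1.        ]] 0.013407916945473237 [[ 0.00249838 -0.99995856  0.00875422 -0.0076846 ]
 [ 0.99678888  0.00319093  0.08001085 -0.62005914]
 [-0.08003547  0.00852621  0.99675555 -1.19026439]
 [ 0.          0.          0.          1.        ]]
```

View pics/scene0.png

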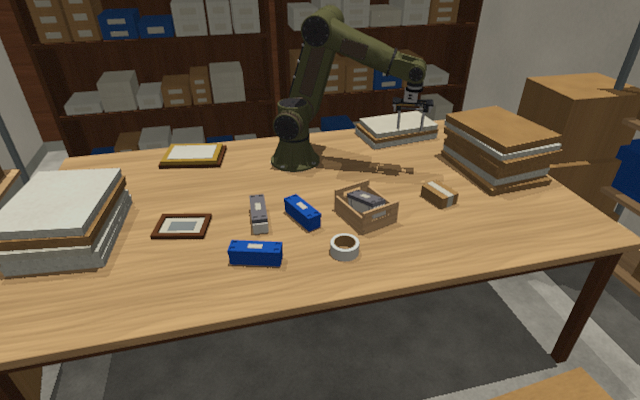

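View pics/top0.png

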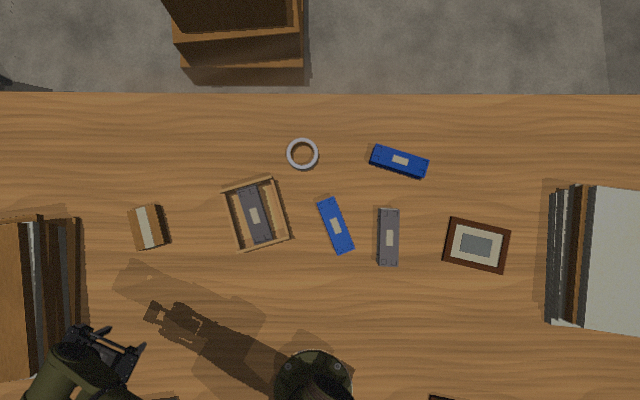

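Run:
```python
from h import *
W=np.load("top0.npy"); im=cv2.imread("pics/top0.png")
big=cv2.resize(im[120:290,200:440],None,fx=3.3,fy=3.3,interpolation=cv2.INTER_CUBIC); cv2.imwrite("pics/crop.png",big)
hsv=cv2.cvtColor(im,cv2.COLOR_BGR2HSV)
for p in [(388,237),(256,213),(335,226),(399,160),(450,240),(287,154),(130,230)]:print(p,W[p[1],p[0]].round(3))
# lid top of the lower box & box in tray: height + low-saturation masks
def rep(n,roi,zlo,zhi,sat=None):
    x0,y0,x1,y1=roi; w=W[y0:y1,x0:x1].reshape(-1,3); s=hsv[y0:y1,x0:x1,1].ravel()
    m=(w[:,2]>zlo)&(w[:,2]<zhi)
    if sat: m&=s<sat
    q=w[m]; r=cv2.minAreaRect((q[:,:2]*1000).astype(np.float32)); print(n,m.sum(),[np.round(t,1) for t in r],np.median(q[:,2]).round(4)); return q
rep("lower",(370,198,408,275),.062,.08)
rep("tray",(205,165,305,262),.066,.12)
q=rep("wedged",(230,182,280,250),.06,.13,90)
c=np.c_[q[:,:2],np.ones(len(q))]; s=np.linalg.lstsq(c,q[:,2],rcond=None)[0];print(s,np.abs(c@s-q[:,2]).max())
g=W[185:245:6,254]; print(g.round(3))
print(hsv[213,256],hsv[237,388],hsv[200,250],hsv[213,233])
```

```text
(388, 237) [ 0.489 -0.239  0.067]
(256, 213) [0.562 0.174 0.097]
(335, 226) [ 0.523 -0.071  0.068]
(399, 160) [ 0.734 -0.277  0.068]
(450, 240) [ 0.478 -0.452  0.02 ]
(287, 154) [0.757 0.084 0.043]
(130, 230) [ 0.508  0.604 -0.002]
lower 1094 [array([ 487.3, -242.1]), array([ 60.8, 179.5]), np.float64(87.5)] 0.0695
tray 1967 [array([559.3, 179.9]), array([204.2, 168.2]), np.float64(16.6)] 0.0929
wedged 1218 [array([555. , 200.5]), array([186.3, 104.7]), np.float64(16.1)] 0.0942
[ 0.18963822  0.13430022 -0.03700599] 0.04968352372736222
[[0.648 0.18  0.104]
 [0.629 0.179 0.108]
 [0.611 0.179 0.108]
 [0.592 0.179 0.104]
 [0.574 0.18  0.099]
 [0.556 0.18  0.096]
 [0.538 0.181 0.089]
 [0.519 0.181 0.083]
 [0.5   0.182 0.078]
 [0.482 0.182 0.073]]
[ 21  52 151] [ 23  52 153] [170   9  87] [ 11 119  62]
```

View pics/crop.png

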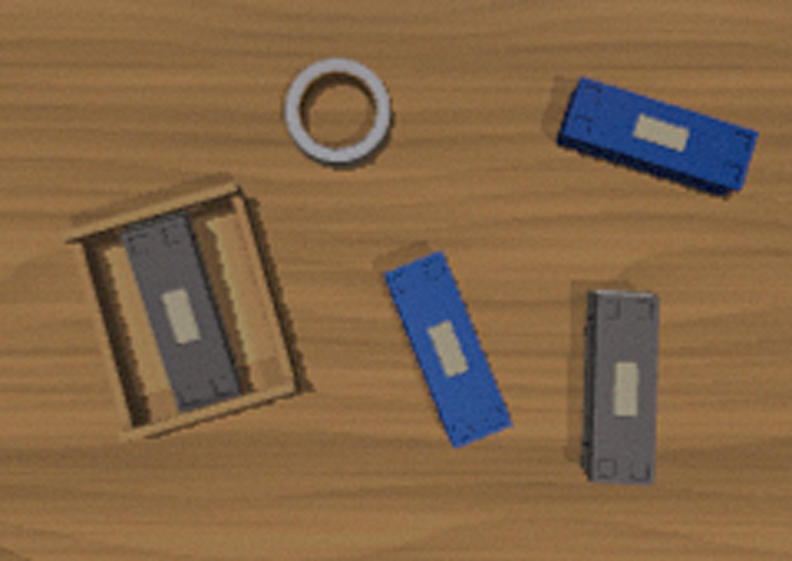

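```bash
cat >> h.py <<'E'
def gray(im,W,roi,zlo,zhi):
    "rectangle of the grey lid inside roi: label hole filled, returns pts"
    x0,y0,x1,y1=roi; hsv=cv2.cvtColor(im,cv2.COLOR_RGB2HSV)[y0:y1,x0:x1]; w=W[y0:y1,x0:x1]
    m=((hsv[...,1]<45)&(w[...,2]>zlo)&(w[...,2]<zhi)).astype(np.uint8)
    n,l,st,_=cv2.connectedComponentsWithStats(m); k=1+np.argmax(st[1:,4]); 
    return w[l==k], (l==k)
def rect(q,hint):
    r=cv2.minAreaRect((q[:,:2]*1000).astype(np.float32)); a=np.radians(r[2]); L,S=r[1]
    if L<S: a+=np.pi/2; L,S=S,L
    a=(a-hint+np.pi/2)%np.pi-np.pi/2+hint
    return np.round(r[0],1),round(L,1),round(S,1),round(a,4)
E
python3 - <<'E'
from h import *
W=np.load("top0.npy"); im=cv2.imread("pics/top0.png")[...,::-1].copy()
q,m=gray(im,W,(370,198,408,275),.055,.08); print("lower",rect(q,0),np.median(q[:,2]))
for e in np.unique(np.where(m)[0])[[0,1,2,3,4,-3,-2,-1]]: # rows at ends
    r=W[198+e,370:408][m[e]]; print(e+198,r[:,0].mean().round(4),r[:,2].mean().round(4),r[:,1].mean().round(4),im[198+e,389])
q,m=gray(im,W,(225,180,285,250),.055,.14)
c=np.c_[q[:,:2],np.ones(len(q))]
for _ in range(3):
    s=np.linalg.lstsq(c,q[:,2],rcond=None)[0]; ok=np.abs(c@s-q[:,2])<.006; q,c=q[ok],c[ok]
print("wedged",rect(q,.3),len(q),s,"yaw grad",np.arctan2(s[1],s[0]),"tilt",np.arctan(np.hypot(*s[:2])),q[:,2].min(),q[:,2].max())
# tray walls tops
t=W[165:262,205:305].reshape(-1,3); 
for lo,hi in((.094,.108),(.068,.080)):
    k=t[(t[:,2]>lo)&(t[:,2]<hi)]; k=k[~(np.linalg.norm(k[:,None,:2]-q[None,::3,:2],axis=2).min(1)<.006)]; print(lo,len(k),rect(k,.3))
E
```

```text
lower (array([ 487.6, -240.8]), 178.9, 58.6, np.float64(-0.0427)) 0.0691705702182619
209 0.5768 0.0693 -0.2299 [118 118 113]
210 0.5737 0.0682 -0.2427 [93 87 88]
211 0.5706 0.0675 -0.2428 [88 82 84]
212 0.5675 0.0657 -0.2432 [91 88 89]
213 0.5643 0.0657 -0.2431 [89 86 85]
264 0.4045 0.0676 -0.2373 [95 87 89]
265 0.4016 0.0691 -0.237 [92 88 89]
266 0.3985 0.0692 -0.251 [99 89 91]
wedged (array([556.3, 178. ]), 173.0, 59.5, np.float64(0.295)) 924 [ 0.24758377  0.08118501 -0.05815545] yaw grad 0.31686096875996245 tilt 0.25488752779359003 0.06776979823678198 0.11799241241099279
0.094 374 (array([559.2, 180. ]), 204.2, 167.5, np.float64(0.2905))
0.068 388 (array([561.2, 180.6]), 190.1, 168.1, np.float64(0.2925))
```

Call:
{"api": "jog_arm", "payload": {"targets": [[9.4,[-18.5,0,-40.4],-0.714],[9.4,[-18.5,0,-40.4],-0.714],[9.4,[-18.5,0,-40.4],-0.714],[9.4,[-18.5,0,-40.4],-0.714],[9.4,[-18.5,0,-40.4],-0.714],[9.4,[-18.5,0,-40.4],-0.714],[9.4,[-18.5,0,-40.4],-0.714],[9.4,[-18.5,0,-40.4],-0.714],[9.4,[-18.5,0,-40.4],-0.714],[9.4,[-18.5,0,-40.4],-0.714]], "grip_force": 8}}

```text
time_s: 1.1
ee_pos: [0.52, 0.1639, 0.224]
eef_rot: [-1.57, 0.0, 1.859]
force: [-0.8, -0.2, 0.5]
grip_width: 0.0939
```

```bash
cat >> h.py <<'E'
def go(p,yaw):
    "shift (cm) and turn from the measured pose to TCP p, tool-x yaw"
    o=ctrl.get_obs(); M=R.from_euler("xyz",o["eef_rot"]).as_matrix(); d=M.T@(np.array(p)-o["ee_pos"])*100
    y=np.arctan2(M[1,0],M[0,0]); t=-((yaw-y+np.pi)%(2*np.pi)-np.pi)
    print("at",o["ee_pos"].round(4),"yaw",y.round(4),"t",round(o["time_s"],2),"F",o["force"].round(1),"M",o["moment"].round(2),"w",round(o["grip_width"],4),"q6",o["qpos"][5].round(2)); print("shift",d.round(2),"turn",round(t,4))
E
python3 -c "
from h import *
go([.518,.167,.048],1.862)"
```

```text
at [0.52   0.1639 0.224 ] yaw 1.859 t 1.1 F [-0.8 -0.2  0.5] M [ 0.08  0.05 -0.01] w 0.0939 q6 -1.62
shift [ 0.36 17.6   0.09] turn -0.003
```

Call:
{"api": "jog_arm", "payload": {"targets": [[9.4,[0,4,0],0],[9.4,[0,8,0],0],[9.4,[0,11,0],0],[9.4,[0,14,0],0],[9.4,[0,16,0],0],[9.4,[0,17.6,0],0],[9.4,[0,17.6,0],0],[9.4,[0,17.6,0],0]]}}

```text
time_s: 1.9
ee_pos: [0.5183, 0.1671, 0.0487]
eef_rot: [-1.571, -0.0, 1.862]
force: [1.0, -0.1, 0.0]
grip_width: 0.0943
```

```bash
python3 -c "
from h import *
go([.518,.167,.048],1.862)"
```

```text
at [0.5183 0.1671 0.0487] yaw 1.8619 t 1.9 F [ 1.  -0.1  0. ] M [0.07 0.03 0.01] w 0.0943 q6 -1.62
shift [-0.    0.07  0.03] turn -0.0001
```

Precisely there. Close lightly, then lift a little and see how the box responds.

Call:
{"api": "jog_arm", "payload": {"targets": [[7,[0,0,0],0],[5.4,[0,0,0],0],[5.4,[0,0,0],0],[5.4,[0,0,0],0],[5.4,[0,0,0],0],[5.4,[0,0,0],0],[5.4,[0,0,0],0]], "grip_force": 8}}

```text
time_s: 2.6
ee_pos: [0.5182, 0.1672, 0.0486]
eef_rot: [-1.571, -0.0, 1.862]
force: [-2.3, 0.8, 3.9]
grip_width: 0.0603
```

Call:
{"api": "jog_arm", "payload": {"targets": [[5.4,[0,-0.2,0],0],[5.4,[0,-0.4,0],0],[5.4,[0,-0.6,0],0],[5.4,[0,-0.8,0],0],[5.4,[0,-1,0],0],[5.4,[0,-1.0,0],0]]}}

```text
time_s: 3.2
ee_pos: [0.5183, 0.1671, 0.0587]
eef_rot: [-1.571, 0.0, 1.862]
force: [-0.3, -0.2, -3.3]
grip_width: 0.06
```

```bash
cat >> h.py <<'E'
def look(tag,save=False,roi=(215,165,300,255)):
    c=optics.camera("top"); W=cloud(c); im=c["img"]
    if save:
        cv2.imwrite(f"pics/{tag}.png",im[...,::-1])
    q,m=gray(im,W,roi,.05,.2)
    C=np.c_[q[:,:2]-q[:,:2].mean(0),np.ones(len(q))]
    for _ in range(3):
        s=np.linalg.lstsq(C,q[:,2],rcond=None)[0]; ok=np.abs(C@s-q[:,2])<.006; q,C=q[ok],C[ok]
    print(tag,"top",rect(q,.3),len(q),"z",s[2].round(4),"slope x,y",s[:2].round(3))
    return c,W
E
python3 -c "
from h import *
go([.518,.167,.048],1.862)
c,W=look('a'); s=optics.camera('scene'); cv2.imwrite('pics/s1.png',cv2.resize(s['img'][140:260,290:480],None,fx=4,fy=4,interpolation=cv2.INTER_CUBIC)[...,::-1])"
```

```text
at [0.5183 0.1671 0.0587] yaw 1.862 t 3.2 F [-0.3 -0.2 -3.3] M [0.01 0.02 0.04] w 0.06 q6 -1.62
shift [-0.    1.07  0.03] turn -0.0
a top (array([605.2, 191.2]), 78.3, 59.3, np.float64(0.2983)) 419 z 0.1099 slope x,y [0.126 0.049]
```

View pics/s1.png

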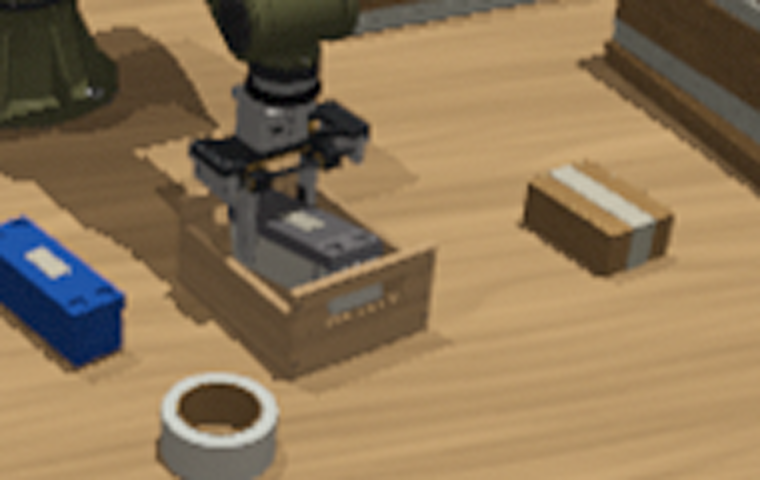

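Call:
{"api": "jog_arm", "payload": {"targets": [[5.4,[0,-0.25,0],0],[5.4,[0,-0.5,0],0],[5.4,[0,-0.75,0],0],[5.4,[0,-1,0],0],[5.4,[0,-1.25,0],0],[5.4,[0,-1.5,0],0],[5.4,[0,-1.75,0],0],[5.4,[0,-2,0],0],[5.4,[0,-2.2,0],0],[5.4,[0,-2.2,0],0]]}}

```text
time_s: 4.3
ee_pos: [0.5183, 0.1671, 0.0808]
eef_rot: [-1.571, 0.0, 1.862]
force: [-1.6, -0.0, -2.2]
grip_width: 0.0597
```

```bash
cat >> h.py <<'E'
def prof(W,c=(.5592,.18),a=.291,lat=.018,off=0):
    "height profile along the tray axis (mm) inside |lateral|<lat"
    d=W.reshape(-1,3); u=(d[:,:2]-c)@np.array([[np.cos(a),-np.sin(a)],[np.sin(a),np.cos(a)]])
    k=(np.abs(u[:,1]-off)<lat)&(d[:,2]>.0)
    x=u[k,0]*1000; z=d[k,2]*1000
    b=np.arange(-105,111,6)
    print([(int(i),round(float(np.median(z[(x>=i)&(x<i+6)])),1)) for i in b if ((x>=i)&(x<i+6)).sum()>2])
E
python3 -c "
from h import *
go([.518,.167,.048],1.862)
c,W=look('b'); prof(W)"
```

```text
at [0.5183 0.1671 0.0808] yaw 1.862 t 4.3 F [-1.6 -0.  -2.2] M [ 0.12  0.04 -0.03] w 0.0597 q6 -1.62
shift [-0.    3.28  0.04] turn 0.0
b top (array([607.4, 191.9]), 79.7, 59.5, np.float64(0.2954)) 469 z 0.1159 slope x,y [0.016 0.004]
[(-105, 426.0), (-99, 413.1), (-93, 112.2), (-87, 112.8), (-81, 346.6), (-75, 355.8), (-69, 360.7), (-63, 365.2), (-57, 366.5), (-51, 368.5), (-45, 368.2), (-39, 367.0), (-33, 365.1), (-27, 361.6), (-21, 356.8), (-15, 348.0), (9, 115.6), (15, 115.7), (21, 116.3), (27, 115.4), (33, 116.4), (39, 115.6), (45, 116.1), (51, 115.8), (57, 116.8), (63, 116.7), (69, 113.8), (75, 113.3), (81, 116.3), (87, 117.4), (93, 101.0), (99, 101.2)]
```

```bash
python3 -c "
from h import *
c=optics.camera('top');W=cloud(c);d=W.reshape(-1,3);a=.291
u=(d[:,:2]-(.5592,.18))@np.array([[np.cos(a),-np.sin(a)],[np.sin(a),np.cos(a)]])*1000;z=d[:,2]*1000
def f(n,k,q): print(n,k.sum(),[np.percentile(u[k,i],q).round(1) for i in (0,1)])
f('box',(np.abs(u[:,1])<40)&(z>109)&(z<122)&(u[:,0]>5),[1,99,100])
f('boxlow',(np.abs(u[:,1])<40)&(z>105)&(z<122)&(u[:,0]<-70),[0,1,50,100])
w=(z>97)&(z<104.5)&(np.abs(u[:,1])<84)
f('wall+',w&(u[:,0]>70)&(u[:,0]<112)&(np.abs(u[:,1])>40),[0,1,99,100])
f('wall-',w&(u[:,0]<-70)&(u[:,0]>-112)&(np.abs(u[:,1])>40),[0,1,99,100])
"
```

```text
box 530 [array([ 9.8, 89.7, 90.4]), array([-31.9,  27.4,  28.3])]
boxlow 68 [array([-518.1, -517.9, -512.8,  -82.1]), array([-39.1, -39.1,  -6.9,  27.5])]
wall+ 80 [array([ 92.4,  92.5, 101.7, 101.8]), array([-83.8, -82.4,  81.5,  83.3])]
wall- 47 [array([-102.1, -102. ,  -93.4,  -93.2]), array([-83.9, -83.5,  65.6,  69.7])]
```

Call:
{"api": "jog_arm", "payload": {"targets": [[5.4,[0,0,0],0],[5.4,[0,0,0],0],[5.4,[0,0,0.06],0],[5.4,[0,0,0.12],0],[5.4,[0,0.2,0.12],0],[5.4,[0,0.4,0.12],0],[5.4,[0,0.6,0.12],0],[5.4,[0,0.6,0.12],0]], "grip_force": 40}}

```text
time_s: 5.2
ee_pos: [0.5169, 0.1667, 0.074]
eef_rot: [-1.57, -0.0, 1.862]
force: [0.5, 0.1, -4.5]
grip_width: 0.0601
```

```bash
python3 -c "
from h import *
go([.518,.167,.048],1.862)
c,W=look('b'); prof(W)"
```

```text
at [0.5169 0.1667 0.074 ] yaw 1.8619 t 5.2 F [ 0.5  0.1 -4.5] M [ 0.03  0.18 -0.03] w 0.0601 q6 -1.62
shift [-0.    2.6  -0.12] turn -0.0001
b top (array([606.6, 191.5]), 81.6, 59.8, np.float64(0.3051)) 465 z 0.109 slope x,y [0.007 0.009]
[(-105, 420.1), (-99, 405.8), (-93, 105.7), (-87, 247.7), (-81, 342.1), (-75, 350.9), (-69, 355.3), (-63, 358.5), (-57, 360.3), (-51, 361.6), (-45, 361.7), (-39, 359.9), (-33, 357.6), (-27, 353.6), (-21, 348.7), (-15, 339.6), (3, 109.3), (9, 108.8), (15, 109.6), (21, 107.6), (27, 109.0), (33, 109.0), (39, 109.1), (45, 109.6), (51, 109.8), (57, 110.3), (63, 109.2), (69, 107.0), (75, 107.7), (81, 110.8), (87, 107.7), (93, 99.8), (99, 101.0)]
```

Call:
{"api": "jog_arm", "payload": {"targets": [[5.4,[0,0.4,0],0],[5.4,[0,0.8,0],0],[5.4,[0,1.2,0],0],[5.4,[0,1.6,0],0],[5.4,[0,2.0,0],0],[5.4,[0,2.3,0],0],[5.4,[0,2.6,0],0],[5.4,[0,2.8,0],0],[5.4,[0,2.8,0],0]]}}

```text
time_s: 6.15
ee_pos: [0.5169, 0.1667, 0.0462]
eef_rot: [-1.57, -0.0, 1.862]
force: [0.0, -0.0, -4.2]
grip_width: 0.0597
```

Call:
{"api": "jog_arm", "payload": {"targets": [[5.4,[0,0,0],0],[5.4,[0,0.1,0],0],[5.4,[0,0.2,0],0],[5.4,[0,0.3,0],0],[5.4,[0,0.4,0],0],[5.4,[0,0.4,0],0],[5.4,[0,0.4,0],0]], "grip_force": 7}}

```text
time_s: 6.85
ee_pos: [0.5176, 0.1669, 0.0433]
eef_rot: [-1.572, 0.0, 1.862]
force: [-2.7, -1.0, 6.9]
grip_width: 0.0601
```

```bash
python3 -c "
from h import *
go([.518,.167,.048],1.862)
c,W=look('b'); prof(W)"
```

```text
at [0.5176 0.1669 0.0433] yaw 1.8621 t 6.85 F [-2.7 -1.   6.9] M [-0.04  0.41  0.01] w 0.0601 q6 -1.62
shift [-0.   -0.47 -0.04] turn 0.0001
b top (array([606.7, 191.4]), 81.9, 59.5, np.float64(0.2944)) 437 z 0.0748 slope x,y [-0.019 -0.005]
[(-105, 408.7), (-99, 393.3), (-93, 377.3), (-87, 258.0), (-81, 311.3), (-75, 320.0), (-69, 324.7), (-63, 327.9), (-57, 330.5), (-51, 330.6), (-45, 330.5), (-39, 329.4), (-33, 327.0), (-27, 323.7), (-21, 317.3), (-15, 308.1), (3, 77.3), (9, 75.7), (15, 75.9), (21, 74.9), (27, 75.3), (33, 74.1), (39, 73.8), (45, 75.3), (51, 76.2), (57, 75.6), (63, 74.0), (69, 72.1), (75, 71.3), (81, 75.4), (87, 83.9), (93, 99.1), (99, 99.5)]
```

Level on the floor. Open, shift 50 mm to the box's middle, and regrip.

Call:
{"api": "jog_arm", "payload": {"targets": [[9.4,[0,0,0],0],[9.4,[0,0,0],0],[9.4,[0,0,0],0],[9.4,[0,-0.2,0],0],[9.4,[0,-0.3,-1.5],0],[9.4,[0,-0.3,-3],0],[9.4,[0,-0.3,-4.3],0],[9.4,[0,-0.3,-4.3],0]]}}

```text
time_s: 7.7
ee_pos: [0.5591, 0.1793, 0.0455]
eef_rot: [-1.571, 0.0, 1.862]
force: [0.2, -0.1, 0.8]
grip_width: 0.0939
```

```bash
python3 -c "
from h import *
go([.5592,.18,.045],1.862)
c,W=look('b'); prof(W)"
```

```text
at [0.5591 0.1793 0.0455] yaw 1.862 t 7.7 F [ 0.2 -0.1  0.8] M [ 0.06  0.03 -0.04] w 0.0939 q6 -1.61
shift [ 0.06  0.05 -0.03] turn -0.0
b top (array([577.6, 112.1]), 64.6, 40.1, np.float64(0.256)) 186 z 0.1656 slope x,y [ 0.022 -0.044]
[(-105, 431.4), (-99, 425.6), (-93, 419.7), (-87, 415.0), (-81, 409.8), (-75, 406.8), (-69, 408.1), (-63, 393.7), (-57, 387.1), (-51, 373.9), (-45, 220.8), (-39, 304.6), (-33, 319.7), (-27, 325.6), (-21, 329.5), (-15, 332.1), (-9, 332.7), (-3, 332.5), (3, 332.4), (9, 330.0), (15, 326.4), (21, 321.6), (27, 313.6), (57, 77.0), (63, 74.2), (69, 72.2), (75, 72.8), (81, 74.0), (87, 76.2), (93, 97.4), (99, 101.7)]
```

Call:
{"api": "jog_arm", "payload": {"targets": [[5.4,[0,0,0],0],[5.4,[0,0,0],0],[5.4,[0,0,0],0],[5.4,[0,0,0],0],[5.4,[0,0,0],0],[5.4,[0,-0.3,0],0],[5.4,[0,-0.6,0],0],[5.4,[0,-1,0],0],[5.4,[0,-1,0],0]], "grip_force": 45}}

```text
time_s: 8.65
ee_pos: [0.5585, 0.1791, 0.0561]
eef_rot: [-1.572, 0.0, 1.862]
force: [0.6, 0.6, -3.7]
grip_width: 0.0599
```

Call:
{"api": "jog_arm", "payload": {"targets": [[5.4,[0,-0.8,0],0],[5.4,[0,-1.6,0],0],[5.4,[0,-2.4,0],0],[5.4,[0,-3.4,0],0],[5.4,[0,-4.6,0],0],[5.4,[0,-6,0],0],[5.4,[0,-8,0],0],[5.4,[0,-10.5,0],0],[5.4,[0,-13,0],0],[5.4,[0,-13,0],0]]}}

```text
time_s: 9.65
ee_pos: [0.5595, 0.1794, 0.1896]
eef_rot: [-1.577, 0.0, 1.862]
force: [0.5, 0.4, -4.1]
grip_width: 0.06
```

```bash
python3 -c "
from h import *
go([.5592,.18,.045],1.862)
c=optics.camera('top');W=cloud(c);cv2.imwrite('pics/t2.png',cv2.resize(c['img'][110:290,180:440],None,fx=3,fy=3,interpolation=cv2.INTER_CUBIC)[...,::-1]);prof(W)
s=optics.camera('scene'); cv2.imwrite('pics/s2.png',cv2.resize(s['img'][100:270,220:480],None,fx=3,fy=3,interpolation=cv2.INTER_CUBIC)[...,::-1])"
```

```text
at [0.5595 0.1794 0.1896] yaw 1.862 t 9.65 F [ 0.5  0.4 -4.1] M [ 0.03 -0.06 -0.02] w 0.06 q6 -1.61
shift [ 0.07 14.46  0.1 ] turn -0.0
[(-105, 526.5), (-99, 530.2), (-93, 520.2), (-87, 517.5), (-81, 512.4), (-75, 504.2), (-69, 498.0), (-63, 219.7), (-57, 220.1), (-51, 219.5), (-45, 220.1), (-39, 451.9), (-33, 465.0), (-27, 470.6), (-21, 473.8), (-15, 476.0), (-9, 477.1), (-3, 476.7), (3, 476.2), (9, 473.2), (15, 470.2), (21, 465.3), (27, 456.1), (63, 220.3), (69, 217.5), (75, 216.3), (81, 217.3), (87, 219.2)]
```

View pics/s2.png

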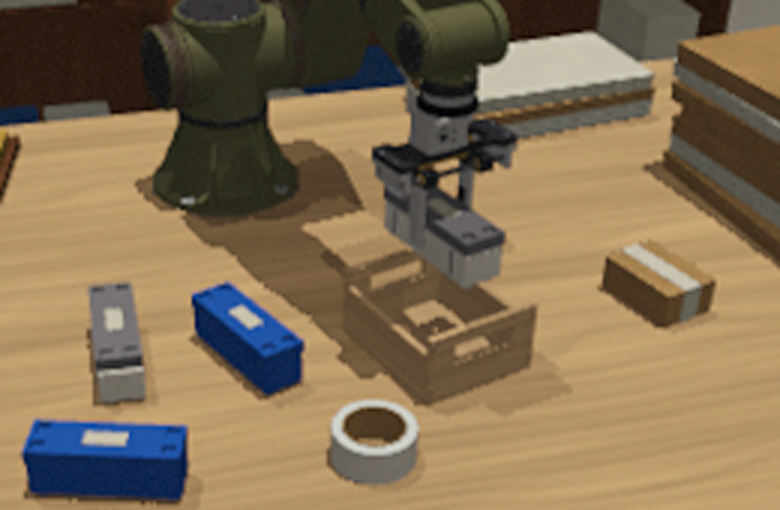

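```bash
cat >> h.py <<'E'
def rectify(c,cx,cy,a,z,L=130,Wd=50,s=2):
    "resample on plane z; returns image with rows along box axis (mm*s from -L), cols lateral"
    u=np.arange(-L,L,1/s)/1000; v=np.arange(-Wd,Wd,1/s)/1000
    U,V=np.meshgrid(u,v,indexing="ij")
    P=np.stack([cx+U*np.cos(a)-V*np.sin(a),cy+U*np.sin(a)+V*np.cos(a),np.full_like(U,z),np.ones_like(U)],-1)@c["world_to_cam"].T
    x,y=P[...,0]/-P[...,2],-P[...,1]/-P[...,2]; f=1+c["k1"]*(x*x+y*y); K=c["camera_matrix"]
    return cv2.remap(c["img"],(x*f*K[0,0]+K[0,2]).astype(np.float32),(y*f*K[1,1]+K[1,2]).astype(np.float32),cv2.INTER_CUBIC),u*1000,v*1000
E
python3 - <<'E'
from h import *
c=optics.camera("top"); print("cam",np.linalg.inv(c["world_to_cam"])[:3,3])
r,u,v=rectify(c,.4876,-.2408,-.035,.07)
g=r.astype(float)
# label: bright, low-blue ratio
lab=(g.mean(2)>125)&(np.abs(u)[:,None]<40)&(np.abs(v)[None]<25)
i=np.argwhere(lab); print("label",len(i),u[i[:,0]].mean(),v[i[:,1]].mean(), cv2.minAreaRect(i[:,::-1].astype(np.float32)))
p=g[:, np.abs(v)<22].mean(1)
for s in (-1,1):
    print([(int(x),*q.astype(int)) for x,q in zip(u,p) if 78<=s*x<=100 and x==int(x)])
q=g[np.abs(u)<75].mean(0)[:,2]; print([(x,int(b)) for x,b in zip(v,q) if 22<=abs(x)<=40 and x==int(x)])
cv2.imwrite("pics/r.png",cv2.resize(r,None,fx=2,fy=1.2)[::-1,::-1,::-1])
E
```

```text
cam [0.52282388 0.00444273 1.23608137]
label 4111 -0.20335684748236438 -1.1568961323279008 ((98.09465789794922, 259.51025390625), (43.78660202026367, 101.41597747802734), 0.9877604246139526)
[(-100, np.int64(139), np.int64(104), np.int64(66)), (-99, np.int64(141), np.int64(106), np.int64(67)), (-98, np.int64(142), np.int64(107), np.int64(67)), (-97, np.int64(141), np.int64(106), np.int64(66)), (-96, np.int64(140), np.int64(105), np.int64(65)), (-95, np.int64(140), np.int64(104), np.int64(64)), (-94, np.int64(141), np.int64(104), np.int64(62)), (-93, np.int64(142), np.int64(104), np.int64(61)), (-92, np.int64(138), np.int64(103), np.int64(65)), (-91, np.int64(130), np.int64(101), np.int64(73)), (-90, np.int64(120), np.int64(99), np.int64(82)), (-89, np.int64(110), np.int64(97), np.int64(90)), (-88, np.int64(102), np.int64(95), np.int64(94)), (-87, np.int64(98), np.int64(92), np.int64(93)), (-86, np.int64(94), np.int64(89), np.int64(90)), (-85, np.int64(90), np.int64(86), np.int64(87)), (-84, np.int64(88), np.int64(84), np.int64(85)), (-83, np.int64(89), np.int64(85), np.int64(86)), (-
[... 1609 characters left out ...]
loat64(-31.0), 82), (np.float64(-30.0), 86), (np.float64(-29.0), 90), (np.float64(-28.0), 92), (np.float64(-27.0), 93), (np.float64(-26.0), 92), (np.float64(-25.0), 92), (np.float64(-24.0), 91), (np.float64(-23.0), 91), (np.float64(-22.0), 92), (np.float64(22.0), 93), (np.float64(23.0), 94), (np.float64(24.0), 96), (np.float64(25.0), 97), (np.float64(26.0), 97), (np.float64(27.0), 91), (np.float64(28.0), 82), (np.float64(29.0), 69), (np.float64(30.0), 58), (np.float64(31.0), 50), (np.float64(32.0), 47), (np.float64(33.0), 48), (np.float64(34.0), 51), (np.float64(35.0), 55), (np.float64(36.0), 57), (np.float64(37.0), 58), (np.float64(38.0), 59), (np.float64(39.0), 60), (np.float64(40.0), 61)]
```

View pics/r.png

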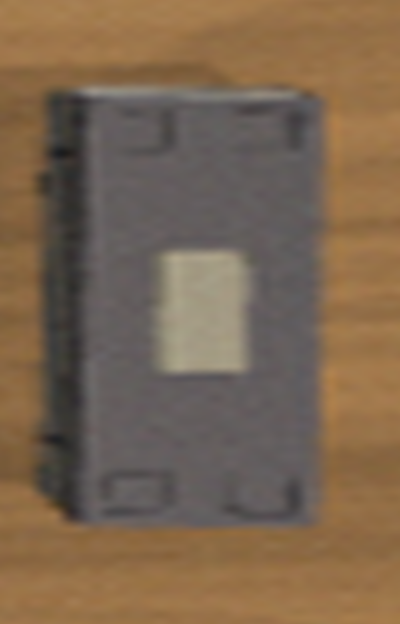

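```bash
cat >> h.py <<'E'
def edge(x,p):
    "position of the steepest step, sub-sample centroid"
    d=np.abs(np.gradient(p)); k=np.argmax(d); s=slice(max(k-5,0),k+6); return (x[s]*d[s]).sum()/d[s].sum()
E
python3 - <<'E'
from h import *
cx,cy,a=.4876,-.2408,-.04
for rep in range(3):
    rs=[]
    for n in range(3):
        c=optics.camera("top"); r,u,v=rectify(c,cx,cy,a,.07); rs.append(r.astype(float))
    g=np.mean(rs,0)
    L=[];Rr=[];mid=[]
    for b in range(-80,80,10):
        k=(u>=b)&(u<b+10); q=g[k].mean(0); ch=q[:,2]  # blue
        sl=(v>-38)&(v<-24); sr=(v>24)&(v<36)
        L.append(edge(v[sl],ch[sl])); Rr.append(edge(v[sr],ch[sr])); mid.append(b+5)
    pl=np.polyfit(mid,L,1);pr=np.polyfit(mid,Rr,1)
    p=g[:,np.abs(v)<22].mean(1); 
    sn=(u>-97)&(u<-84); sf=(u>84.5)&(u<91)
    lo=edge(u[sn],p[sn][:,2]); hi=edge(u[sf],p[sf][:,0])
    g1=g.mean(2); lab=(g1>122)&(np.abs(u)[:,None]<40)&(np.abs(v)[None]<25); i=np.argwhere(lab)
    print("yaw",a,"edges",pl.round(4),pr.round(4),"along",lo.round(2),hi.round(2),"label",u[i[:,0]].mean().round(2),v[i[:,1]].mean().round(2))
    a+=round((pl[0]+pr[0])/2,4); 
o=(pl[1]+pr[1])/2/1000; m=(lo+hi)/2/1000
print("centre",cx+m*np.cos(a)-o*np.sin(a),cy+m*np.sin(a)+o*np.cos(a),a)
E
```

```text
yaw -0.04 edges [-1.70000e-03 -3.04161e+01] [-4.70000e-03  2.88054e+01] along -90.33 88.14 label -0.35 -1.12
yaw -0.0432 edges [-2.00000e-04 -3.04692e+01] [-9.00000e-04  2.87872e+01] along -90.31 88.15 label -0.36 -1.14
yaw -0.043800000000000006 edges [ 2.00000e-04 -3.04705e+01] [-1.20000e-03  2.88308e+01] along -90.32 88.18 label -0.38 -1.16
centre 0.48649632754528666 -0.24157174255993127 -0.044300000000000006
```

```bash
python3 -c "
from h import *
go([.487,-.2415,.16],1.527)"
```

```text
at [0.5582 0.1791 0.1852] yaw 1.862 t 10.25 F [-0.1  0.1 -3.8] M [0.04 0.02 0.02] w 0.0601 q6 -1.61
shift [-38.24   2.53  18.89] turn 0.335
```

Call:
{"api": "jog_arm", "payload": {"targets": [[5.4,[-1.5,0,0.7],0.01],[5.4,[-5,0,2.5],0.04],[5.4,[-9,0,4.5],0.08],[5.4,[-13,0,6.5],0.12],[5.4,[-17,0,8.5],0.16],[5.4,[-21,0,10.5],0.2],[5.4,[-25,0,12.5],0.24],[5.4,[-29,0,14.5],0.28],[5.4,[-33,0,16.5],0.31],[5.4,[-36,0,18],0.33]]}}

```text
time_s: 11.25
ee_pos: [0.4879, -0.2203, 0.1856]
eef_rot: [-1.571, 0.0, 1.529]
force: [0.6, 0.2, -4.5]
grip_width: 0.0598
```

```bash
python3 -c "
from h import *
go([.487,-.2415,.16],1.527)"
```

```text
at [ 0.4879 -0.2203  0.1856] yaw 1.529 t 11.25 F [ 0.6  0.2 -4.5] M [ 0.04  0.01 -0.02] w 0.0598 q6 -2.02
shift [-2.12  2.56 -0.  ] turn 0.002
```

Call:
{"api": "jog_arm", "payload": {"targets": [[5.4,[-1,0.5,0],0],[5.4,[-2,1.2,0],0],[5.4,[-2.1,2,0],0.002],[5.4,[-2.1,2.5,0],0.002],[5.4,[-2.1,2.5,0],0.002],[5.4,[-2.1,2.5,0],0.002],[5.4,[-2.1,2.5,0],0.002]]}}

```text
time_s: 11.95
ee_pos: [0.4887, -0.238, 0.1608]
eef_rot: [-1.571, 0.0, 1.531]
force: [-0.3, 0.3, -4.0]
grip_width: 0.0597
```

Run:
```python
from h import *
go([.487,-.2415,.16],1.527)
o=ctrl.get_obs()["ee_pos"]; zt=o[2]+.0305
rs=[]
for n in range(3):
    c=optics.camera("top"); r,u,v=rectify(c,.487,-.2415,-.044,zt); rs.append(r.astype(float))
g=np.mean(rs,0); W=cloud(c); d=W.reshape(-1,3)
k=(np.abs(d[:,2]-zt)<.012)&(np.abs(d[:,0]-.487)<.12)&(np.abs(d[:,1]+.2415)<.05)
q=d[k]; print("top pts",k.sum(),rect(q,0),"far z",np.median(q[q[:,0]>.53,2]).round(4),"near z",np.median(q[q[:,0]<.44,2]).round(4))
p=g[:,np.abs(v)<22].mean(1)
for s in(-1,1): 
    m=(s*u>80)&(s*u<104); print(s,"end",[round(edge(u[m],p[m][:,i]),2) for i in(0,2)],[tuple(x.astype(int).tolist()) for x in p[m][::4]])
for b in(-85,-75,-65,65,75):
    t=g[(u>=b)&(u<b+10)].mean(0); sl=(v>-38)&(v<-24); sr=(v>24)&(v<36); print(b+5,edge(v[sl],t[sl][:,2]).round(2),edge(v[sr],t[sr][:,2]).round(2))
cv2.imwrite("pics/r2.png",cv2.resize(g.clip(0,255).astype(np.uint8),None,fx=2,fy=1.1)[::-1,::-1,::-1])
s=optics.camera('scene'); cv2.imwrite('pics/s3.png',cv2.resize(s['img'][130:260,200:360],None,fx=4.5,fy=4.5,interpolation=cv2.INTER_CUBIC)[...,::-1])
```

```text
at [ 0.4887 -0.238   0.1608] yaw 1.5308 t 11.95 F [-0.3  0.3 -4. ] M [0.02 0.02 0.02] w 0.0597 q6 -2.05
shift [-0.36  0.08  0.15] turn 0.0038
top pts 424 (array([ 500.8, -239.2]), 159.5, 59.6, np.float64(-0.0439)) far z 0.1899 near z 0.191
-1 end [np.float64(-85.28), np.float64(-84.56)] [(41, 39, 33), (38, 36, 34), (36, 34, 34), (34, 32, 33), (35, 33, 32), (38, 36, 33), (41, 40, 33), (45, 43, 33), (46, 44, 31), (53, 50, 33), (61, 58, 38), (63, 61, 39)]
1 end [np.float64(93.77), np.float64(94.12)] [(88, 83, 83), (89, 85, 85), (91, 86, 86), (89, 84, 85), (89, 85, 86), (92, 88, 90), (102, 93, 88), (131, 104, 79), (150, 112, 72), (149, 111, 69), (147, 110, 69), (147, 110, 70)]
-80 -34.14 29.95
-70 -30.9 26.27
-60 -27.81 31.4
70 -29.06 32.54
80 -27.57 32.49
```

View pics/r2.png

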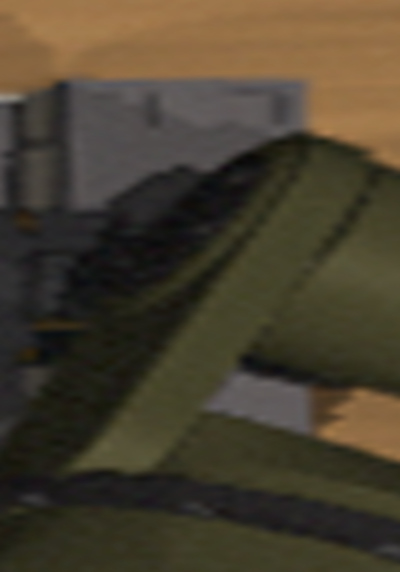

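```bash
python3 -c "
from h import *
go([.4844,-.2397,.115],1.527)"
```

```text
at [ 0.4884 -0.2383  0.1607] yaw 1.5302 t 12.15 F [ 0.1  0.1 -4.1] M [ 0.01  0.03 -0.03] w 0.0598 q6 -2.05
shift [-0.15  4.57  0.4 ] turn 0.0032
```

Call:
{"api": "jog_arm", "payload": {"targets": [[5.4,[-0.15,0.6,0.2],0.003],[5.4,[-0.15,1.4,0.4],0.003],[5.4,[-0.15,2.2,0.4],0.003],[5.4,[-0.15,3,0.4],0.003],[5.4,[-0.15,3.7,0.4],0.003],[5.4,[-0.15,4.2,0.4],0.003],[5.4,[-0.15,4.55,0.4],0.003],[5.4,[-0.15,4.55,0.4],0.003],[5.4,[-0.15,4.55,0.4],0.003]]}}

```text
time_s: 13.05
ee_pos: [0.4844, -0.2398, 0.1151]
eef_rot: [-1.571, 0.0, 1.527]
force: [0.6, 0.6, -4.6]
grip_width: 0.0593
```

```bash
cat > m.py <<'E'
from h import *
go([.4844,-.2397,.115],1.527)
o=ctrl.get_obs()["ee_pos"]; zt=o[2]+.0305
rs=[]
for n in range(3):
    c=optics.camera("top"); r,u,v=rectify(c,.487,-.2415,-.044,zt); rs.append(r.astype(float))
g=np.mean(rs,0)
W=cloud(c); d=W.reshape(-1,3); k=(np.abs(d[:,2]-zt)<.008)&(np.abs(d[:,0]-.487)<.12)&(np.abs(d[:,1]+.2415)<.05); q=d[k]
print(rect(q,0),"far z",np.median(q[q[:,0]>.53,2]).round(4))
p=g[:,np.abs(v)<22].mean(1); m=(u>80)&(u<104); print("far end",[round(edge(u[m],p[m][:,i]),2) for i in(0,2)])
for b in(50,60,70,80):
    t=g[(u>=b)&(u<b+8)].mean(0); sl=(v>-38)&(v<-24); sr=(v>24)&(v<36); print(b+4,edge(v[sl],t[sl][:,2]).round(2),edge(v[sr],t[sr][:,2]).round(2))
e=np.array([1,-.044]); x=o[:2]-(.487,-.2415); print("TCP along,lat",(x@[1,-.044]*1000).round(2),(x@[.044,1]*1000).round(2))
E
python3 m.py
```

```text
at [ 0.4844 -0.2398  0.1151] yaw 1.527 t 13.05 F [ 0.6  0.6 -4.6] M [ 0.09 -0.03 -0.05] w 0.0593 q6 -2.05
shift [0.01 0.01 0.  ] turn -0.0
(array([ 500.7, -241.7]), 151.0, 59.7, np.float64(-0.0426)) far z 0.1448
far end [np.float64(89.59), np.float64(89.76)]
54 -27.11 29.48
64 -32.86 29.85
74 -25.2 29.87
84 -29.68 34.59
TCP along,lat -2.65 1.56
```

Call:
{"api": "jog_arm", "payload": {"targets": [[5.4,[0,0.15,0],0],[5.4,[0,0.3,0],0],[5.4,[0,0.45,0],0],[5.4,[0,0.6,0],0],[5.4,[0,0.7,0],0],[5.4,[0,0.8,0],0],[5.4,[0,0.8,0],0]]}}

```text
time_s: 13.9
ee_pos: [0.4843, -0.2397, 0.1068]
eef_rot: [-1.571, -0.0, 1.527]
force: [0.0, 0.0, -3.6]
grip_width: 0.0598
```

```bash
python3 m.py
```

```text
at [ 0.4843 -0.2397  0.1068] yaw 1.527 t 13.9 F [ 0.   0.  -3.6] M [0.01 0.01 0.02] w 0.0598 q6 -2.05
shift [ 0.   -0.82 -0.01] turn 0.0
(array([ 501.7, -241.5]), 148.6, 59.3, np.float64(-0.044)) far z 0.1364
far end [np.float64(89.94), np.float64(89.47)]
54 -26.75 29.9
64 -27.44 30.23
74 -25.47 30.05
84 -29.55 30.12
TCP along,lat -2.82 1.64
```

Call:
{"api": "jog_arm", "payload": {"targets": [[5.4,[0,0.08,0],0],[5.4,[0,0.16,0],0],[5.4,[0,0.24,0],0],[5.4,[0,0.24,0],0],[5.4,[0,0.24,0],0]]}}

```text
time_s: 14.55
ee_pos: [0.4843, -0.2398, 0.1045]
eef_rot: [-1.571, 0.0, 1.527]
force: [-0.3, -0.5, -4.1]
grip_width: 0.06
```

Call:
{"api": "jog_arm", "payload": {"targets": [[5.4,[0,0.05,0],0],[5.4,[0,0.1,0],0],[5.4,[0,0.1,0],0]]}}

```text
time_s: 14.85
ee_pos: [0.4845, -0.2398, 0.1044]
eef_rot: [-1.571, 0.0, 1.527]
force: [-3.6, 1.8, 7.7]
grip_width: 0.0596
```

Call:
{"api": "jog_arm", "payload": {"targets": [[5.4,[0,-0.05,0],0],[5.7,[0,-0.05,0],0],[6.0,[0,-0.05,0],0],[6.5,[0,-0.05,0],0],[8,[0,-0.05,0],0],[9.4,[0,-0.05,0],0],[9.4,[0,-0.05,0],0],[9.4,[0,-0.05,0],0]], "grip_force": 5}}

```text
time_s: 15.65
ee_pos: [0.4843, -0.2398, 0.104]
eef_rot: [-1.571, -0.0, 1.527]
force: [0.8, 0.2, 0.1]
grip_width: 0.0924
```

Call:
{"api": "jog_arm", "payload": {"targets": [[9.4,[0,-1,0],0],[9.4,[0,-2.5,0],0],[9.4,[0,-5,0],0],[9.4,[0,-9,0],0],[9.4,[0,-12,0],0],[9.4,[5,-13,0],0],[9.4,[10,-13,0],0],[9.4,[15,-13,0],0],[9.4,[20,-13,0],0],[9.4,[20,-13,0],0]]}}

```text
time_s: 16.65
ee_pos: [0.493, -0.0355, 0.2351]
eef_rot: [-1.572, -0.001, 1.532]
force: [-0.8, -0.1, -0.4]
grip_width: 0.0941
```

Run:
```python
from h import *
go([.4844,-.2397,.115],1.527)
c=optics.camera("top");W=cloud(c)
q,m=gray(c["img"],W,(355,185,425,285),.12,.15); print("stack top",rect(q,0),"z far/near",[np.median(q[k,2]).round(4) for k in (q[:,0]>.53,q[:,0]<.44)],np.median(q[:,2]))
d=W[165:262,205:305].reshape(-1,3);k=(d[:,2]>.094)&(d[:,2]<.108);print("tray",rect(d[k],.3))
cv2.imwrite("pics/t9.png",c["img"][...,::-1])
s=optics.camera('scene'); cv2.imwrite('pics/s9.png',cv2.resize(s['img'][140:275,150:360],None,fx=3.8,fy=3.8,interpolation=cv2.INTER_CUBIC)[...,::-1])
```

```text
at [ 0.493  -0.0355  0.2351] yaw 1.532 t 16.65 F [-0.8 -0.1 -0.4] M [-0.    0.05  0.06] w 0.0941 q6 -1.68
shift [-20.45  12.     0.08] turn 0.005
stack top (array([ 486.7, -240.9]), 178.5, 60.2, np.float64(-0.0464)) z far/near [np.float64(0.1335), np.float64(0.1336)] 0.1341091834760546
tray (array([559.3, 179.6]), 204.2, 167.0, np.float64(0.2908))
```

View pics/s9.png

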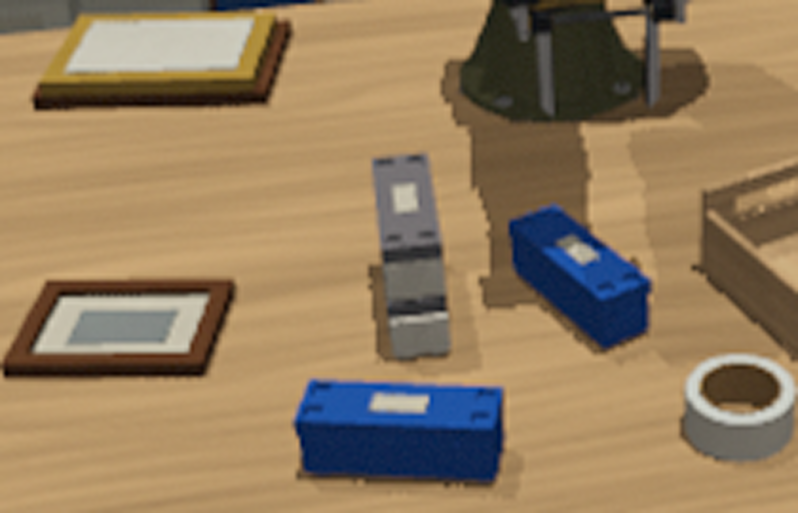

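```bash
python3 -c "
from h import *
print(ctrl.hand_in())"
```

```text
the job is handed in; nothing more can be done
None
```

The box is out of the tray and seated on the grey lower box, and I handed the job in at about 16.7 s of the 53 s allowed.

- **Freeing it:** I gripped the low end with about 8 N and lifted it, so the box pivoted to level on the hand-hole's sill and its end came out of the hole. I then set it flat on the tray floor and regripped it at the middle.
- **Placing it:** I lifted it straight out and aligned it to the loose lid in the top camera. I lowered it until contact at TCP height 104.4 mm (104.5 expected when seated), let go and backed away.

Last checks:
- **Seating:** The stack's top measured 133.5–134 mm at both ends, where 135 means seated and 140 means feet on the lid's top. So it is level and the feet are down in the recesses.
- **Alignment:** The stack's yaw was -0.046 against the lid's -0.044. The upper box's centre was within about 1 mm of where the lid had been measured.
- **Tray:** It had not moved, to within 0.5 mm.
- **Other objects:** I compared the bystanders and the lower box's body only by eye in the final picture, and they looked undisturbed.

One disagreement: at hover height the camera and the robot differed by about 1.6 mm sideways. I placed the box by camera-relative measurement, checked again just above the lid, and it went in without side force.

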